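# Clamp a printing block with the cam

## Task

Take the green-faced printing block out of the rack and set it flat on the cork pad of the cam clamp, square between the blue jaw and the steel fence, and let go of it. Then turn the cam by its black bar handle until its high point (the red-tipped end of the handle) points straight at the steel follower and presses it in, so that the sprung jaw holds the block firmly against the fence; let go and leave it so. Leave the red block, the ink pot, the ink tin and the brayer undisturbed.

Things in the scene. Friction and masses are not known exactly. Their poses are not given: they have to be found in the camera images.
- green_block_mid (a point): centre of the wooden printing block with the green face on top: 66 mm along its x, 50 mm along its y, 46 mm high. It starts in a bay of the rack, its x along the rack's x. Bay walls 3 mm off its y faces leave only the x faces to grip there; in the clamp only the y faces are free. So set it down on the bench in between and take it again the other way
- rack: plywood rack, fixed: floor 84 mm (x) by 192 mm (y), 10 mm thick, with four upright walls 6 mm thick, 54 mm long in x (shorter than the blocks), tops 60 mm above the bench (4 mm above the blocks): three bays 56 mm wide, at y = -62, 0 and +62 mm. Origin at the centre of its underside
- bed (a point): top of the clamp's base plate, 12 mm above the bench, under the centre of the block once clamped (cork pad 66 x 50 mm). x points from cam to fence, z up. Set the block down with its centre at about x = -7 mm, its x along the clamp's x (either way round); the jaw then pushes it to the fence. The clamp is fixed; its base, 270 x 120 mm, spans x = -212 to +58, y = -60 to +60 mm; the cam's axis is at x = -154 mm
- fence (a point): centre of the top edge of the steel fence's face, 64 mm above the bench, at x = +33 mm in the bed's frame; fence 100 mm wide, 16 mm thick
- jaw_face (a point): centre of the top edge of the blue jaw's face, 62 mm above the bench; jaw 60 mm wide, 14 mm thick. While the cam is low it is 80 mm from the fence: 14 mm of play for the block
- cam_grip (a point): the centre of the cam's black bar handle, on the cam's upright axis, 59 mm above the bench. The bar is 80 mm long, 14 mm thick and 30 mm high (44 to 74 mm above the bench), and lies along this frame's x, whose + end is tipped red and lies above the cam's high point. Under it is a brass eccentric disc of 30 mm radius, its top 34 mm above the bench, set 12 mm off the axis towards the red end
- cam_nose (a point): the cam's high point: the point of its rim farthest (42 mm) from the axis, below the red end of the handle, 24 mm above the bench
- follower (a point): the centre of the follower's face, 24 mm above the bench: a sprung steel plunger in line with the clamp's axis (in the bed's frame at y = 0, x = -131 mm at rest), 60 mm wide, which the cam pushes towards the fence and which carries the jaw
- cam (a joint): angle of the cam in rad, growing counter-clockwise seen from above. At 0 and equally at 6.283 (2 pi) the high point points straight at the follower; it starts between 2.3 and 4.0 (high point turned away, clear of the follower) and can go either way, with stops only at -0.7 and 7.0. Turning takes 0.15 to 0.3 N m; it stays where it is left
- plunger (a joint): travel of the follower in m: 0 at rest, 0.019 when the cam's high point bears on it (cam exactly at 0 or 6.283)
- jaw (a joint): give of the jaw's spring in m: 0 when the jaw touches nothing, about -0.005 when the block is fully clamped (some 7 N)
- red_block_mid (a point): bystander in the rack: a block of the same size, 66 x 50 x 46 mm, with a red face; this point is its centre
- pot_mid (a point): bystander in the rack: a small ink pot, 44 mm diameter, 58 mm high; this point is its centre
- tin_mid (a point): bystander on the bench: a blue ink tin, 72 mm diameter, 66 mm high; this point is its centre
- brayer_mid (a point): bystander lying on the bench: an ink roller (brayer), 36 mm thick and 100 mm wide (along y), its wooden handle to -x, 140 mm long over all; this point is on its middle line, 15 mm above the bench, 48 mm behind the front of the roller and 90 mm ahead of the end of the handle

How it is judged (in metres and radians):
On the way, in this order (a step that is already met when the one before it is completed fails the run):
1. the green block stands flat in the bed between jaw and fence, let go, with the cam still low (y of green_block_mid in the frame of bed between -0.012 and 0.012 m and z of green_block_mid in the frame of bed between 0.02 and 0.026 m and angle between green_block_mid's own z axis and vertical below 0.1 rad and x of green_block_mid in the frame of bed between -0.017 and 0.003 m and contact force between the fingers and green_block below 0.1 N and value of joint plunger below 0.004 m), for 0.2 s.
2. the cam's high point bears on the follower and the jaw clamps the block (y of green_block_mid in the frame of bed between -0.012 and 0.012 m and z of green_block_mid in the frame of bed between 0.02 and 0.026 m and angle between green_block_mid's own z axis and vertical below 0.1 rad and distance between cam_nose and follower below 0.007 m and value of joint plunger above 0.0175 m and value of joint jaw below -0.003 m), for 0.2 s.
At the end, for the whole second after the job is handed in: cam high point within 7 mm of the follower face centre, follower in by over 17.5 mm, jaw spring by over 3 mm; green block flat (+-3 mm, 0.1 rad), within 4 mm of its clamped place along the clamp and 12 mm across, square to 0.1 rad, at rest (all of step 2 and x of green_block_mid in the frame of bed between -0.004 and 0.004 m and angle between the x axis of green_block_mid and the x axis of bed, either way round below 0.1 rad and linear speed of green_block below 0.01 m/s); the robot touches nothing.
It fails at once if the red-faced block is moved by more than 20 mm or tipped (distance of red_block_mid from where it was at the start of the episode above 0.02 m or angle between red_block_mid's own z axis and vertical above 0.35 rad).
It fails at once if the small ink pot is moved by more than 20 mm or tipped (distance of pot_mid from where it was at the start of the episode above 0.02 m or angle between pot_mid's own z axis and vertical above 0.35 rad).
It fails at once if the blue ink tin is moved by more than 20 mm or tipped (distance of tin_mid from where it was at the start of the episode above 0.02 m or angle between tin_mid's own z axis and vertical above 0.35 rad).
It fails at once if the brayer is moved by more than 20 mm or tipped (distance of brayer_mid from where it was at the start of the episode above 0.02 m or angle between brayer_mid's own z axis and vertical above 0.35 rad).
It also fails if it takes over 72 s, if anything falls off the work surface, if the arm or the gripper's body presses on something with over 40 N, if the wrist force passes 120 N, or if a joint passes its speed limit or range.

## Robot

A 6-joint arm with a two-finger parallel gripper is mounted at the origin on the work surface. World frame = base frame: x ahead of the robot, y to its left, z up, the work surface at z = 0. Lengths are in mm, angles in rad, forces in N, time in s.
With the tool pointing down it reaches from about 275 to 750 mm from the base axis. Payload 10.2 kg.
Tool frame: the origin (TCP) lies between the finger pads; the fingertips stand 17 mm ahead of it and the grasp point (between the pads) lies 2 mm behind it (tips_ahead is the distance from the TCP to the fingertips, in mm); z points along the fingers, y is the line along which they close (so a half turn about z gives the same grasp; the last joint's range is limited). The gripper opens to 85 mm and grips with 20 to 120 N. Pads are 22 mm wide; open, the fingers measure 114 mm over their backs; the gripper's body (76 mm by 85 mm) begins 54 mm behind the grasp point. The pads swing forward as they close: fully open they stand 13 mm farther back than shut.
Start: joints at [-0.223, 0.313, 1.498, -0, 1.331, -0.223], TCP at [525.006, -0.014, 248.294] pointing down, gripper open.
Joint ranges: [-2.94, 2.94], [-0.97, 2.17], [0.19, 2.56], [-1.23, 4.37], [0.02, 3.11], [-2.88, 2.88]. Speed limits (rad/s): [2.39, 2.39, 3.01, 3.14, 3.14, 3.14].

## Interface

Orientations are given as a unit quaternion [w, x, y, z].
In Python, from rig import sense, capture, finish_job, boxes_of, tips_ahead gives the robot as it stands.
- The arm moves only by the tool drive_tool, never from a script. Its argument "commands" is text: rows parted by semicolons, each of 7 numbers parted by spaces: the shift along the world's x, y, z in units of 0.1 m (1.0 is 0.1 m), then the turn, a rotation vector about the world's x, y, z in units of pi/4 rad (1.0 is pi/4 rad), then the opening in per cent of the stroke, from 0 (shut) to 100 (fully open). A call has 1 to 20 rows; each row shifts and turns the commanded pose from where the row before left it; what a row does not reach is not made up. A row lasts 1/12 s, in which the tool goes at most 41.7 mm and 7.16 degrees, less where a joint would pass 70% of its speed; a pose out of reach is approached as far as the arm can. A call with a number of a shift or a turn outside -1 to 1 is refused whole. A call with a gripper value outside its range is refused whole. The fingers move at their own pace and stop on an object; "force" is the grip in N (left out, the last holds). Time passes only in rows, so rows that do not move let the fingers close. It gives the time, the measured TCP pose, the force, the opening and the grip force at its end, in the units of the state.
- sense(): the state, without advancing time (a new reading comes with each control period).
- capture(name): name is "scene" or "side" or "wrist"; returns a dict with "pixels" (384x512x3 uint8, blue, green, red), "fov_y" (degrees; the focal length in pixels is half the picture's height over the tangent of half this angle, whatever the lens; pixels are square), "cx", "cy" (the principal point, pixels), "position" and "attitude" of the camera in the world; the wrist camera has in their place "tool_from_camera" (4x4, takes a point from camera to tool coordinates, whose origin is the TCP and whose axes are the flange's). Camera axes: x right, y down, z forward; pixel columns grow to the right and rows downward; lengths in mm; the calibration is good to about 2 mm. A picture is of the moment at which its call begins: read the wrist's pose just before it. There is no depth.
- finish_job(): hands the job in; it is judged then, once.
Trained networks look in a picture, given as the dict that the camera call returned (one of the last four; its "shot" number tells which), for a name from the list of things; names that differ only in an ending like _2 or _b are one class to them, and where a whole thing is asked for, a point or a joint stands for the part that bears it (a point fixed in the world has none). Each returns a list of dicts, best first, with "confidence" (0 to 1); they miss things now and then, are a little off and sometimes report something else, mostly with a low value. They report only what shows in the picture. A call takes as long as a camera call.
- boxes_of(picture, name): "position" ([column, row] in pixels, amid what is visible of it).
The state is a dict: "time_s": time; "joints": joint angles; "dq": joint speeds; "tau": joint torques, N m; "eef_pos": TCP position; "ee_rot": TCP orientation; "force": force on the tool from outside, world axes, zero at the start; "wrist_torque": the same for the moment, N m; "grip_width": opening from 0.0 (shut) to 1.0 (fully open); "grip_force": force on a finger pad.
Only numpy, scipy, OpenCV 4.12 (cv2) and the standard library are available. Lean on these libraries where they do the work, as an engineer would, in place of code of your own. Each camera call takes 0.05 s, during which the arm holds its last target. There are 200 camera calls.

## Working session

There is one attempt and no reset: what is moved stays moved. The work goes in short steps, Python scripts to look and compute and a tool call to move; the robot and the scene stay as the last step left them, time stands still between calls to the robot, and variables do not carry over. Pictures are saved under pics/ and viewed, at most 10 in all, crops included, and the job is handed in when it is done.

Besides the shell and the picture viewer there is one more tool, called after "Call:" by a JSON object that holds its "op" and its "data". drive_tool: Moves the arm, as the interface text tells. Shifts and turns lie within -1 to 1; 1 stands for 0.1 m of shift or pi/4 rad of turn. Its arguments: {"type":"object","properties":{"commands":{"type":"string"},"force":{"type":"number"}},"required":["commands"]}

```bash
mkdir -p pics; cat > h.py <<'E'
import numpy as np, cv2
from scipy.spatial.transform import Rotation as R
from rig import sense, capture, finish_job, boxes_of, tips_ahead
def q2R(q): return R.from_quat([q[1],q[2],q[3],q[0]]).as_matrix()
def cam(name):
    s=sense(); p=capture(name)
    if 'position' in p:
        a=np.array(p['attitude'],float)
        Rm=a if a.shape==(3,3) else q2R(a); t=np.array(p['position'],float)
    else:
        T=np.array(p['tool_from_camera']); Rt=q2R(s['ee_rot'])
        Rm=Rt@T[:3,:3]; t=Rt@T[:3,3]+np.array(s['eef_pos'])
    p['R']=Rm;p['t']=t;p['f']=p['pixels'].shape[0]/2/np.tan(np.radians(p['fov_y'])/2)
    return p
def at_z(p,px,z):
    d=p['R']@np.array([(px[0]-p['cx'])/p['f'],(px[1]-p['cy'])/p['f'],1])
    return p['t']+d*(z-p['t'][2])/d[2]
def proj(p,X):
    c=p['R'].T@(np.array(X)-p['t']); return np.array([p['cx']+p['f']*c[0]/c[2],p['cy']+p['f']*c[1]/c[2]])
E
python3 - <<'E'
from h import *
print(sense(),tips_ahead)
Z=dict(green_block_mid=33,rack=30,red_block_mid=33,pot_mid=39,tin_mid=33,brayer_mid=15,cam_grip=59,cam_nose=24,jaw_face=62,fence=64,follower=24,bed=12)
ims=[]
for n in ('scene','side'):
    p=cam(n);ims.append(p['pixels']);print(n,p['t'],p['f'])
    for k,z in Z.items():
        for b in boxes_of(p,k)[:2]:
            print(k,np.round(b['position']),round(b['confidence'],2),at_z(p,b['position'],z).round())
    cv2.imwrite(f'pics/{n}0.png',p['pixels'])
E
```

```text
{'time_s': 0.0, 'joints': array([-2.23408197e-01,  3.13494070e-01,  1.49844147e+00,  3.67298406e-05,
        1.33098879e+00, -2.23424228e-01]), 'dq': array([-0.0011188 ,  0.00071757, -0.00149134, -0.00108533, -0.00077992,
        0.00115638]), 'tau': array([-5.78409599e-04, -4.12261176e+01, -2.59742296e+01, -3.58453699e-04,
        4.11797926e-03, -1.23038126e-05]), 'eef_pos': array([5.24769379e+02, 4.46466819e-02, 2.47710857e+02]), 'ee_rot': array([-5.72939010e-04,  7.07104049e-01,  7.07109199e-01, -3.39709388e-04]), 'force': array([-0.36246439, -0.1086602 ,  0.30535918]), 'wrist_torque': array([-0.05393377, -0.03737988,  0.07643965]), 'grip_force': 0.0, 'grip_width': 0.9990460680116834} 17.0
scene [1235.15029352  170.26663671  799.40174842] 399.8024414684861
green_block_mid [143. 185.] 0.96 [ 536. -291.   33.]
green_block_mid [347. 233.] 0.46 [589. 263.  33.]
rack [165. 205.] 0.83 [ 591. -206.   30.]
red_block_mid [186. 194.] 0.63 [ 542. -165.   33.]
red_block_mid [254. 263.] 0.17 [722.  59.  33.]
pot_mid [163. 188.] 0.82 [ 540. -229.   39.]
pot_mid [143. 188.] 0.22 [ 551. -281.   
[... 583 characters left out ...]
green_block_mid [324. 282.] 0.95 [ 537. -274.   33.]
rack [306. 276.] 0.78 [ 515. -241.   30.]
rack [324. 280.] 0.36 [ 540. -268.   30.]
red_block_mid [296. 236.] 0.59 [ 555. -143.   33.]
pot_mid [309. 259.] 0.59 [ 539. -214.   39.]
tin_mid [302. 162.] 0.67 [707.  57.  33.]
brayer_mid [204. 228.] 0.97 [392.  -8.  15.]
cam_grip [182. 149.] 0.7 [447. 227.  59.]
cam_grip [208. 146.] 0.34 [510. 203.  59.]
cam_nose [185. 152.] 0.74 [460. 250.  24.]
cam_nose [211. 140.] 0.58 [546. 264.  24.]
jaw_face [217. 133.] 0.81 [553. 240.  62.]
jaw_face [308. 258.] 0.26 [ 529. -224.   62.]
fence [208. 148.] 0.72 [503. 191.  64.]
follower [212. 139.] 0.89 [550. 267.  24.]
bed [208. 147.] 0.89 [531. 254.  12.]
```

```bash
python3 - <<'E'
import cv2,numpy as np
a=cv2.imread('pics/scene0.png')[150:290,100:420]
b=cv2.imread('pics/side0.png')[90:330,130:380]
cv2.imwrite('pics/c1.png',cv2.resize(a,None,fx=2.5,fy=2.5,interpolation=2))
cv2.imwrite('pics/c2.png',cv2.resize(b,None,fx=2.5,fy=2.5,interpolation=2))
E
```

```text
(no output)
```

View pics/c1.png

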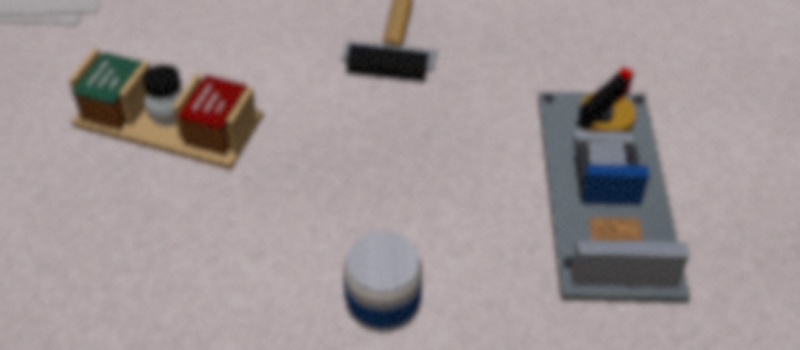

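View pics/c2.png

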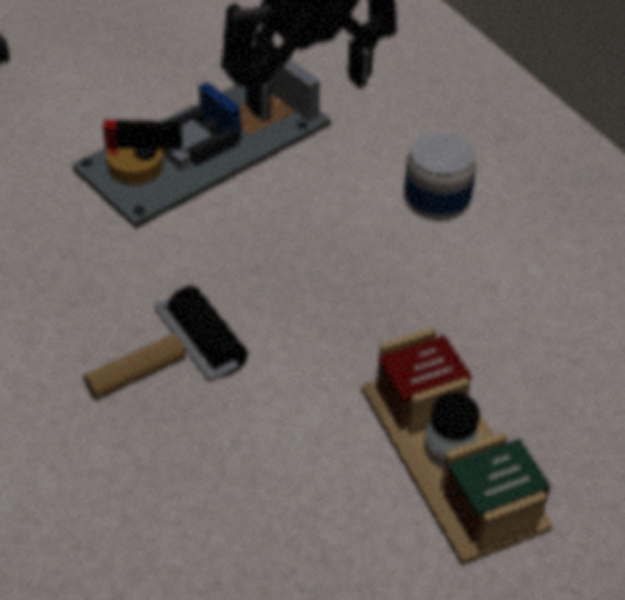

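Call:
{"op": "drive_tool", "data": {"commands": "0 -0.4 0.15 0 0 0 100; 0 -0.4 0.15 0 0 0 100; 0 -0.4 0.15 0 0 0 100; 0 -0.4 0.1 0 0 0 100; 0 -0.4 0 0 0 0 100; 0 -0.3 0 0 0 0 100; 0 0 0 0 0 0 100; 0 0 0 0 0 0 100"}}

```text
time_s: 1.97
eef_pos: [524.7, -228.3, 301.7]
ee_rot: [-0.0, 0.708, 0.706, -0.0]
force: [-0.3, 1.1, -0.2]
grip_width: 1.001
grip_force: 0.0
```

```bash
python3 - <<'E'
from h import *
p=cam('wrist');print(p['t'],p['R'],p['f'],sense()['eef_pos'],sense()['time_s'],p['tool_from_camera'])
for k,z in dict(green_block_mid=56,rack=30,red_block_mid=56,pot_mid=68).items():
    for b in boxes_of(p,k)[:2]: print(k,np.round(b['position']),round(b['confidence'],2),at_z(p,b['position'],z).round())
cv2.imwrite('pics/w1.png',p['pixels']); np.save('w1.npy',p,allow_pickle=True)
E
```

```text
[ 523.8193912  -149.86997048  426.40880458] [[ 9.99994336e-01 -3.00712412e-03 -1.51190743e-03]
 [-3.32627652e-03 -9.51577882e-01 -3.07389771e-01]
 [-5.14338475e-04  3.07393059e-01 -9.51582494e-01]] 302.39938430781325 [ 524.92118197 -227.01092099  301.96358595] 2.0167 [[-9.21438149e-04 -9.51404503e-01 -3.07942564e-01  7.84552221e+01]
 [ 9.99999572e-01 -9.01419825e-04 -2.07255774e-04 -1.16699535e+00]
 [-8.04014562e-05 -3.07942624e-01  9.51404926e-01 -1.24681841e+02]
 [ 0.00000000e+00  0.00000000e+00  0.00000000e+00  1.00000000e+00]]
green_block_mid [265. 205.] 0.67 [ 535. -283.   56.]
green_block_mid [252. 140.] 0.61 [ 518. -200.   56.]
rack [248. 147.] 0.66 [ 512. -212.   30.]
red_block_mid [276. 111.] 0.77 [ 547. -165.   56.]
pot_mid [266. 153.] 0.63 [ 535. -214.   68.]
```

View pics/w1.png

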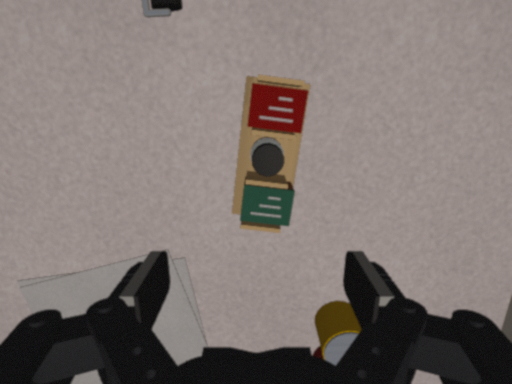

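```bash
cat >> h.py <<'E'
def seg(p,lo,hi,z,roi=None):
    hsv=cv2.cvtColor(p['pixels'],cv2.COLOR_BGR2HSV)
    m=cv2.inRange(hsv,lo,hi)
    if roi: q=np.zeros_like(m);a,b,c,d=roi;q[b:d,a:c]=m[b:d,a:c];m=q
    m=cv2.morphologyEx(m,cv2.MORPH_CLOSE,np.ones((9,9)))
    c=max(cv2.findContours(m,0,2)[0],key=cv2.contourArea)
    w=np.array([at_z(p,x[0],z)[:2] for x in c],np.float32)
    return cv2.minAreaRect(w), cv2.boundingRect(c)
E
python3 - <<'E'
from h import *
p=np.load('w1.npy',allow_pickle=True).item()
print(seg(p,(60,90,20),(95,255,200),56)); print(seg(p,(0,150,60),(8,255,255),56,(200,60,330,150)))
E
```

```text
(((536.5054321289062, -284.27899169921875), (48.36000061035156, 62.40936279296875), 83.64595031738281), (242, 186, 51, 39))
(((547.6767578125, -163.09799194335938), (49.689632415771484, 64.48334503173828), 82.67036437988281), (248, 84, 60, 49))
```

Call:
{"op": "drive_tool", "data": {"commands": "0.06 -0.28 -0.28 0 0 -0.133 100; 0.055 -0.29 -0.28 0 0 0 100; 0 0 -0.35 0 0 0 100; 0 0 -0.3 0 0 0 100; 0 0 0 0 0 0 100; 0 0 0 0 0 0 100"}}

```text
time_s: 2.72
eef_pos: [536.6, -283.2, 181.2]
ee_rot: [-0.001, 0.743, 0.67, -0.0]
force: [-0.3, -0.7, 1.1]
grip_width: 1.0
grip_force: 0.0
```

```bash
python3 - <<'E'
from h import *
p=cam('wrist');s=sense();print(s['eef_pos'],R.from_matrix(q2R(s['ee_rot'])).apply([0,1,0]))
print(seg(p,(60,90,20),(95,255,200),56))
E
```

```text
[ 537.21659728 -283.75844896  183.07680829] [ 0.99465559 -0.10323349  0.00176079]
(((536.71142578125, -284.19384765625), (48.9483528137207, 63.237545013427734), 82.93408966064453), (222, 165, 75, 55))
```

Call:
{"op": "drive_tool", "data": {"commands": "0 0 -0.38 0 0 -0.02 100; 0 0 -0.38 0 0 0 100; 0 0 -0.3 0 0 0 100; 0 0 -0.2 0 0 0 100; 0 0 -0.16 0 0 0 100; 0 0 0 0 0 0 100; 0 0 0 0 0 0 100; 0 0 0 0 0 0 50; 0 0 0 0 0 0 50; 0 0 0 0 0 0 50; 0 0 0 0 0 0 50; 0 0 0 0 0 0 50; 0 0 0 0 0 0 50", "force": 50}}

```text
time_s: 3.85
eef_pos: [537.7, -284.7, 41.9]
ee_rot: [0.002, 0.748, 0.663, 0.0]
force: [-0.6, 1.0, 5.8]
grip_width: 0.761
grip_force: 56.1
```

Call:
{"op": "drive_tool", "data": {"commands": "0 0 0.15 0 0 0 50; 0 0 0.3 0 0 0 50; 0 0 0.38 0 0 0 50; 0 0.2 0.2 0 0 0 50; 0 0.4 0 0 0 0 50; 0 0.4 0 0 0 0 50; 0.05 0.4 0 0 0 0 50; 0.05 0.4 0 0 0 0 50; 0 0.4 0 0 0 0 50; 0 0.4 0 0 0 0 50; 0 0.3 -0.1 0 0 0 50; 0 0.1 -0.25 0 0 0 50; 0 0 -0.3 0 0 0 50; 0 0 -0.2 0 0 0 50; 0 0 0 0 0 0 50; 0 0 0 0 0 0 50"}}

```text
time_s: 5.18
eef_pos: [546.7, 15.9, 58.0]
ee_rot: [0.0, 0.748, 0.663, 0.0]
force: [-0.1, -0.5, -1.1]
grip_width: 0.761
grip_force: 56.4
```

Call:
{"op": "drive_tool", "data": {"commands": "0 0 -0.15 0 0 0 50; 0 0 -0.07 0 0 0 50; 0 0 -0.03 0 0 0 50; 0 0 0 0 0 0 50; 0 0 0 0 0 0 50"}}

```text
time_s: 5.6
eef_pos: [547.0, 15.8, 33.1]
ee_rot: [0.001, 0.748, 0.663, 0.0]
force: [0.7, -0.3, -2.4]
grip_width: 0.759
grip_force: 56.6
```

Call:
{"op": "drive_tool", "data": {"commands": "0 0 -0.015 0 0 0 50; 0 0 0 0 0 0 100; 0 0 0 0 0 0 100; 0 0 0 0 0 0 100; 0 0 0 0 0 0 100; 0 0 0.2 0 0 0 100; 0 0 0.38 0 0 0 100; 0 0 0.4 0 0 0 100; 0 0.2 0.35 0 0 0 100; 0 0.3 0.28 0 0 0 100; 0 0.35 0.2 0 0 0 100; -0.1 0.4 0.2 0 0 0 100; -0.2 0.35 0.2 0 0 0 100; -0.2 0.35 0.2 0 0 0 100; 0 0 0 0 0 0 100; 0 0 0 0 0 0 100; 0 0 0 0 0 0 100"}}

```text
time_s: 7.02
eef_pos: [500.4, 201.8, 266.5]
ee_rot: [-0.0, 0.748, 0.663, -0.0]
force: [0.5, -0.4, -0.3]
grip_width: 1.001
grip_force: 0.0
```

```bash
python3 - <<'E'
from h import *
p=cam('wrist');s=sense();print(s['eef_pos'],s['time_s'])
try: print('green',seg(p,(60,90,20),(95,255,200),46))
except Exception as e: print(e)
for k,z in dict(green_block_mid=46,fence=64,jaw_face=62,follower=24,cam_grip=74,cam_nose=24,bed=12).items():
    for b in boxes_of(p,k)[:2]: print(k,np.round(b['position']),round(b['confidence'],2),at_z(p,b['position'],z).round())
cv2.imwrite('pics/w2.png',p['pixels']); np.save('w2.npy',p,allow_pickle=True)
E
```

```text
[500.54181366 201.33591365 266.12811945] 7.0667
green (((544.9144897460938, 17.84988784790039), (47.62644958496094, 63.325382232666016), 83.08350372314453), (283, 281, 49, 31))
green_block_mid [305. 288.] 0.77 [544.  30.  46.]
fence [303. 109.] 0.87 [555. 262.  64.]
jaw_face [304. 111.] 0.94 [557. 260.  62.]
jaw_face [281. 115.] 0.66 [532. 258.  62.]
follower [276. 117.] 0.94 [529. 254.  24.]
cam_grip [218. 133.] 0.78 [465. 249.  74.]
cam_nose [217. 138.] 0.77 [457. 239.  24.]
bed [295. 110.] 0.9 [553. 259.  12.]
```

View pics/w2.png

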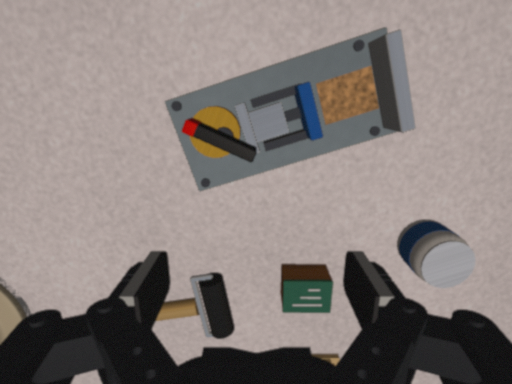

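```bash
python3 - <<'E'
from h import *
from scipy.optimize import least_squares
p=np.load('w2.npy',allow_pickle=True).item()
M=[((-212,60,12),(166,100)),((-212,-60,12),(200,190)),((33,50,64),(386,34)),((33,-50,64),(400,131)),((49,50,64),(401,30)),((49,-50,64),(414,129)),((58,60,12),(385,28))]
f=lambda v:np.concatenate([proj(p,np.r_[v[0]+np.cos(v[2])*X[0]-np.sin(v[2])*X[1],v[1]+np.sin(v[2])*X[0]+np.cos(v[2])*X[1],X[2]])-u for X,u in M])
r=least_squares(f,[590,270,0.2],loss='soft_l1');v=r.x;print(v,np.degrees(v[2]),f(v).reshape(-1,2).round(1))
T=lambda x,y:(v[0]+np.cos(v[2])*x-np.sin(v[2])*y,v[1]+np.sin(v[2])*x+np.cos(v[2])*y)
print('set',T(-7,0),'camaxis',T(-154,0))
hsv=cv2.cvtColor(p['pixels'],cv2.COLOR_BGR2HSV)
m=cv2.inRange(hsv,(5,130,80),(20,255,255));m[:, :310]=0;m[:,385:]=0;m[140:]=0
c=max(cv2.findContours(m,0,2)[0],key=cv2.contourArea)
print('cork',cv2.minAreaRect(np.array([at_z(p,x[0],13)[:2] for x in c],np.float32)))
# black handle
a,b=at_z(p,(188,127),74),at_z(p,(252,156),74);print('handle',a,b,(a+b)/2,np.degrees(np.arctan2(*(a-b)[1::-1])),np.linalg.norm(a-b))
E
```

```text
[6.15634280e+02 2.67054594e+02 1.73462367e-01] 9.938661518364915 [[-3.8  0. ]
 [-2.9  1.6]
 [-1.1  0.1]
 [ 0.4  3. ]
 [ 0.4 -1.3]
 [ 1.4  0.6]
 [ 1.9 -1.6]]
set (np.float64(608.7393286648231), np.float64(265.8464380000215)) camaxis (np.float64(463.94534455814755), np.float64(240.47515173945152))
cork ((616.3649291992188, 267.7901611328125), (62.89262008666992, 46.47037887573242), 10.236742973327637)
handle [435.4245762  258.77059344  74.        ] [496.96927157 220.98356284  74.        ] [466.19692388 239.87707814  74.        ] 148.4510298807465 72.2191748026695
```

Call:
{"op": "drive_tool", "data": {"commands": "0.04 -0.15 -0.1 0 0 0.154 100; 0.04 -0.15 -0.1 0 0 0.154 100; 0.04 -0.15 -0.1 0 0 0.154 100; 0.04 -0.15 -0.1 0 0 0.154 100; 0.04 -0.15 -0.12 0 0 0.154 100; 0.04 -0.15 -0.12 0 0 0.154 100; 0.04 -0.15 -0.12 0 0 0.154 100; 0.04 -0.15 -0.12 0 0 0.154 100; 0.04 -0.15 -0.12 0 0 0.154 100; 0.04 -0.15 -0.12 0 0 0.154 100; 0.04 -0.15 -0.12 0 0 0.154 100; 0.02 -0.15 -0.11 0 0 0.154 100; 0 -0.045 -0.1 0 0 0.152 100; 0 0 0 0 0 0 100; 0 0 0 0 0 0 100"}}

```text
time_s: 8.67
eef_pos: [546.3, 17.5, 121.8]
ee_rot: [-0.0, 0.062, 0.998, 0.0]
force: [-0.2, 0.3, 0.9]
grip_width: 1.003
grip_force: 0.0
```

```bash
python3 - <<'E'
from h import *
p=cam('wrist');s=sense();print(s['eef_pos'],s['joints'],q2R(s['ee_rot'])[:,1])
print('green',seg(p,(60,90,20),(95,255,200),46))
E
```

```text
[546.53771868  17.84245034 122.354524  ] [-1.81725143e-01  4.89352377e-01  1.59128410e+00  1.08377460e-04
  1.06056535e+00 -1.62853874e+00] [1.23717831e-01 9.92317436e-01 7.18819441e-05]
green (((544.4030151367188, 15.655075073242188), (47.76371383666992, 63.848167419433594), 82.80583953857422), (220, 169, 70, 85))
```

Call:
{"op": "drive_tool", "data": {"commands": "-0.01 -0.013 -0.3 0 0 0 100; 0 0 -0.3 0 0 0 100; 0 0 -0.2 0 0 0 100; 0 0 -0.08 0 0 0 100; 0 0 0 0 0 0 100; 0 0 0 0 0 0 40; 0 0 0 0 0 0 40; 0 0 0 0 0 0 40; 0 0 0 0 0 0 40; 0 0 0 0 0 0 40; 0 0 0 0 0 0 40; 0 0 0 0 0 0 40; 0 0 0.15 0 0 0 40; 0 0 0.35 0 0 0 40; 0 0 0.4 0 0 0 40; 0 0 0 0 0 0 40"}}

```text
time_s: 10.05
eef_pos: [548.6, 15.9, 131.5]
ee_rot: [0.006, 0.06, 0.998, -0.001]
force: [0.8, -1.1, -0.2]
grip_width: 0.575
grip_force: 52.8
```

Call:
{"op": "drive_tool", "data": {"commands": "0.06 0.25 0 0 0 0.05 40; 0.1 0.35 0 0 0 0.06 40; 0.1 0.38 0 0 0 0.06 40; 0.1 0.38 0 0 0 0.06 40; 0.1 0.38 0 0 0 0.06 40; 0.1 0.38 0 0 0 0.05 40; 0.05 0.25 0 0 0 0.04 40; 0 0.12 0 0 0 0 40; 0 0 0 0 0 0 40; 0 0 0 0 0 0 40; 0 0 0 0 0 0 40"}}

```text
time_s: 10.97
eef_pos: [606.4, 264.0, 124.1]
ee_rot: [-0.0, -0.088, 0.996, -0.0]
force: [-0.3, -0.7, -0.9]
grip_width: 0.576
grip_force: 52.7
```

```bash
python3 - <<'E'
from h import *
p=cam('wrist');s=sense();print(s['eef_pos'],q2R(s['ee_rot']),s['force'],np.degrees(np.arctan2(*q2R(s['ee_rot'])[1::-1,1])))
a=p['eef'] if 'eef' in p else None
print('green',seg(p,(60,90,20),(95,255,200),s['eef_pos'][2]+13))
cv2.imwrite('pics/w3.png',p['pixels']);np.save('w3.npy',p,allow_pickle=True)
E
```

```text
[606.4980692  263.88882312 124.13571311] [[-9.84486579e-01 -1.75459897e-01  1.52085073e-05]
 [-1.75459893e-01  9.84486535e-01 -2.97992423e-04]
 [ 3.73131491e-05 -2.96038024e-04 -9.99999955e-01]] [-0.23431388  0.68582225 -1.89038054] 100.10542279389604
green (((602.4344482421875, 262.8441467285156), (63.86289596557617, 48.50844192504883), 10.074762344360352), (197, 214, 120, 130))
```

View pics/w3.png

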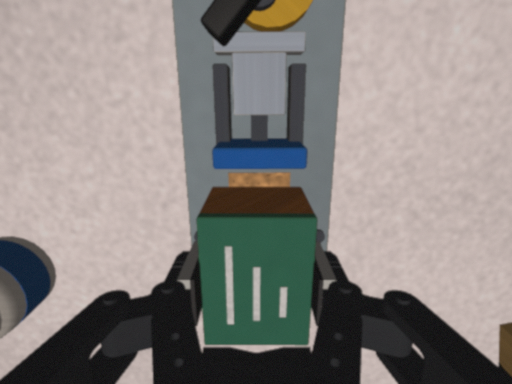

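```bash
python3 - <<'E'
from h import *
p=np.load('w3.npy',allow_pickle=True).item()
c=np.cos(np.radians(10));s=np.sin(np.radians(10))
def L(P): d=np.array(P[:2])-[616,267.4]; return (c*d[0]+s*d[1],-s*d[0]+c*d[1])
for n,px,z in [('jawL',(213,168),62),('jawR',(307,168),62),('bL',(180,100),12),('bR',(338,100),12),('corkL',(229,180),12),('corkR',(291,180),12),('blkTL',(200,216),136),('blkTR',(315,216),136),('blkBL',(204,345),136),('blkBR',(310,345),136)]: print(n,np.round(L(at_z(p,px,z)),1))
print(L((606.4,264)))
E
```

```text
jawL [-47.5 -29.4]
jawR [-47.6  30. ]
bL [-87.9 -59.1]
bR [-88.1  58.9]
corkL [-26.1 -24.1]
corkR [-26.2  26.1]
blkTL [-44.7 -24.6]
blkTR [-44.8  21.5]
blkBL [ 20.1 -26.4]
blkBR [20.  23.1]
(np.float64(-10.044558232984778), np.float64(-1.6813238546389497))
```

Call:
{"op": "drive_tool", "data": {"commands": "0.05 0.027 0 0 0 0 40; 0 0 -0.2 0 0 0 40; 0 0 -0.25 0 0 0 40; 0 0 -0.15 0 0 0 40; 0 0 -0.1 0 0 0 40; 0 0 0 0 0 0 40; 0 0 0 0 0 0 40"}}

```text
time_s: 11.6
eef_pos: [611.8, 267.7, 54.4]
ee_rot: [0.0, -0.089, 0.996, 0.0]
force: [-0.1, -0.0, -1.2]
grip_width: 0.57
grip_force: 52.7
```

Call:
{"op": "drive_tool", "data": {"commands": "0 0 -0.03 0 0 0 40; 0 0 -0.02 0 0 0 40; 0 0 0 0 0 0 40; 0 0 0 0 0 0 40"}}

```text
time_s: 11.93
eef_pos: [611.5, 268.1, 49.3]
ee_rot: [0.0, -0.089, 0.996, 0.0]
force: [0.0, 0.1, -2.7]
grip_width: 0.575
grip_force: 52.7
```

Call:
{"op": "drive_tool", "data": {"commands": "0 0 -0.02 0 0 0 40; 0 0 0 0 0 0 40; 0 0 0 0 0 0 40"}}

```text
time_s: 12.18
eef_pos: [611.8, 268.2, 47.6]
ee_rot: [0.001, -0.089, 0.996, 0.0]
force: [-0.8, -0.2, 2.5]
grip_width: 0.575
grip_force: 53.3
```

Call:
{"op": "drive_tool", "data": {"commands": "0 0 -0.015 0 0 0 40; 0 0 0 0 0 0 40; 0 0 0 0 0 0 40"}}

```text
time_s: 12.43
eef_pos: [611.8, 268.2, 47.6]
ee_rot: [0.001, -0.089, 0.996, 0.0]
force: [-6.6, -1.2, 14.2]
grip_width: 0.577
grip_force: 54.5
```

Call:
{"op": "drive_tool", "data": {"commands": "0 0 0 0 0 0 100; 0 0 0 0 0 0 100; 0 0 0 0 0 0 100; 0 0 0 0 0 0 100; 0 0 0.15 0 0 0 100; 0 0 0.35 0 0 0 100; 0 0 0.4 0 0 0 100; -0.15 -0.03 0.2 0 0 -0.155 100; -0.3 -0.05 0.1 0 0 -0.155 100; -0.3 -0.05 0 0 0 -0.155 100; -0.3 -0.05 0 0 0 -0.155 100; -0.25 -0.05 0 0 0 -0.155 100; -0.17 -0.045 0 0 0 -0.158 100; 0 0 0 0 0 0 100; 0 0 0 0 0 0 100"}}

```text
time_s: 13.68
eef_pos: [464.3, 240.6, 165.8]
ee_rot: [0.0, 0.273, 0.962, 0.0]
force: [-0.4, -0.9, -0.5]
grip_width: 1.003
grip_force: 0.0
```

```bash
python3 - <<'E'
from h import *
p=cam('wrist');s=sense();print(s['eef_pos'],s['joints'],s['time_s'],np.degrees(np.arctan2(*q2R(s['ee_rot'])[1::-1,1])))
cv2.imwrite('pics/w4.png',p['pixels']);np.save('w4.npy',p,allow_pickle=True)
p=cam('side');cv2.imwrite('pics/s4.png',cv2.resize(p['pixels'][80:220,140:300],None,fx=4,fy=4,interpolation=2))
E
```

```text
[464.86340521 240.61158189 165.66425969] [ 2.53583181e-01  3.88968721e-01  1.61849017e+00 -2.52894948e-05
  1.13326873e+00 -7.64633811e-01] 13.7333 58.340160344705275
```

View pics/w4.png

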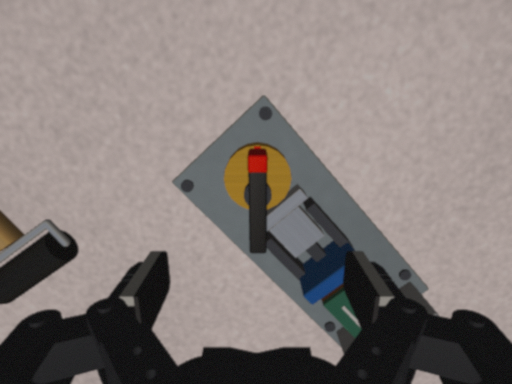

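View pics/s4.png

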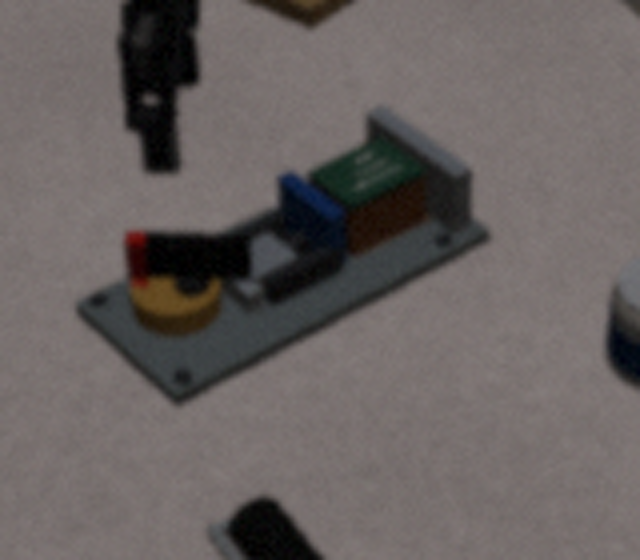

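Call:
{"op": "drive_tool", "data": {"commands": "0 0 -0.35 0 0 0 100; 0 0 -0.35 0 0 0 100; 0 0 -0.2 0 0 0 100; 0 0 -0.08 0 0 0 60; 0 0 0 0 0 0 30; 0 0 0 0 0 0 0; 0 0 0 0 0 0 0; 0 0 0 0 0 0 0; 0 0 0 0 0 0 0; 0 0 0 0 0 0 0; 0 0 0 0 0 0 0; 0 0 0 0 0 0 0; 0 0 0 0 0 0 0", "force": 60}}

```text
time_s: 14.87
eef_pos: [465.2, 241.0, 68.7]
ee_rot: [0.001, 0.274, 0.962, 0.001]
force: [0.4, 2.2, 6.0]
grip_width: 0.145
grip_force: 59.8
```

Call:
{"op": "drive_tool", "data": {"commands": "0 0 0 0 0 -0.1 0; 0 0 0 0 0 -0.12 0; 0 0 0 0 0 -0.12 0; 0 0 0 0 0 -0.12 0; 0 0 0 0 0 -0.12 0; 0 0 0 0 0 -0.12 0; 0 0 0 0 0 0 0"}}

```text
time_s: 15.45
eef_pos: [465.6, 241.4, 68.7]
ee_rot: [0.001, 0.527, 0.85, 0.002]
force: [3.3, 5.3, 5.2]
grip_width: 0.15
grip_force: 59.5
```

Call:
{"op": "drive_tool", "data": {"commands": "0 0 0 0 0 -0.12 0; 0 0 0 0 0 -0.12 0; 0 0 0 0 0 -0.12 0; 0 0 0 0 0 -0.12 0; 0 0 0 0 0 -0.12 0; 0 0 0 0 0 -0.12 0; 0 0 0 0 0 -0.12 0; 0 0 0 0 0 -0.12 0; 0 0 0 0 0 -0.12 0; 0 0 0 0 0 -0.12 0; 0 0 0 0 0 0 0"}}

```text
time_s: 16.37
eef_pos: [466.5, 241.4, 68.8]
ee_rot: [0.001, 0.855, 0.518, 0.003]
force: [7.2, 4.6, 0.9]
grip_width: 0.151
grip_force: 58.9
```

Call:
{"op": "drive_tool", "data": {"commands": "0 0 0 0 0 -0.12 0; 0 0 0 0 0 -0.12 0; 0 0 0 0 0 -0.12 0; 0 0 0 0 0 -0.12 0; 0 0 0 0 0 -0.12 0; 0 0 0 0 0 -0.12 0; 0 0 0 0 0 -0.12 0; 0 0 0 0 0 -0.12 0; 0 0 0 0 0 -0.12 0; 0 0 0 0 0 -0.09 0; 0 0 0 0 0 0 0; 0 0 0 0 0 0 0"}}

```text
time_s: 17.37
eef_pos: [467.0, 240.7, 68.8]
ee_rot: [-0.0, 0.996, 0.088, 0.004]
force: [10.4, -0.4, 0.4]
grip_width: 0.154
grip_force: 58.8
```

```bash
python3 - <<'E'
from h import *
p=cam('wrist');s=sense();print(s['eef_pos'],s['force'],s['joints'],s['time_s'],np.degrees(np.arctan2(*q2R(s['ee_rot'])[1::-1,1])))
cv2.imwrite('pics/w5.png',p['pixels'])
E
```

```text
[467.02034804 240.65993783  68.74750428] [10.14169059  0.32295225 -0.72829848] [ 2.52900412e-01  5.25217399e-01  1.70378078e+00 -7.99645663e-04
  9.05407786e-01  1.64860187e+00] 17.4167 -79.93966187124461
```

View pics/w5.png

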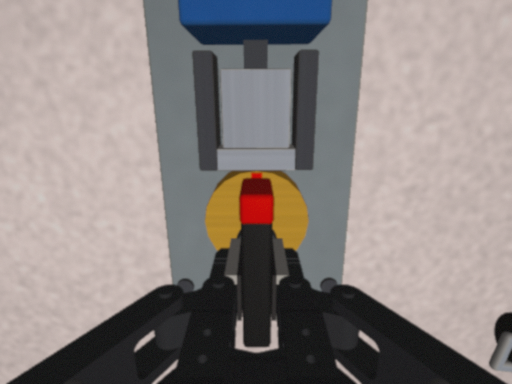

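Call:
{"op": "drive_tool", "data": {"commands": "0 0 0 0 0 0 40; 0 0 0 0 0 0 60; 0 0 0 0 0 0 60; 0 0 0 0 0 0 60; 0 0 0 0 0 0 60; 0 0 0.15 0 0 0 60; 0 0 0.35 0 0 0 60; 0 0 0.4 0 0 0 60; 0 0 0.4 0 0 0 60; 0.2 0 0.2 0 0 0 60; 0.3 0 0 0 0 0 60; 0 0 0 0 0 0 60; 0 0 0 0 0 0 60"}}

```text
time_s: 18.5
eef_pos: [514.7, 240.3, 216.9]
ee_rot: [0.0, 0.996, 0.088, -0.0]
force: [-0.9, -0.2, -0.3]
grip_width: 0.6
grip_force: 0.0
```

```bash
python3 - <<'E'
from h import *
p=cam('wrist');s=sense();print(s['eef_pos'],s['time_s'])
r=seg(p,(60,90,20),(95,255,200),58);c=np.cos(np.radians(10));q=np.sin(np.radians(10))
d=np.array(r[0][0])-[616,267.4];print(r,'bed frame',c*d[0]+q*d[1],-q*d[0]+c*d[1])
cv2.imwrite('pics/w6.png',p['pixels'])
E
```

```text
[513.92447052 240.4407157  216.68928224] 18.55
(((616.2307739257812, 269.1244201660156), (65.19598388671875, 48.74677276611328), 9.99244213104248), (214, 21, 59, 83)) bed frame 0.5267103706631615 1.6581488772778512
```

View pics/w6.png

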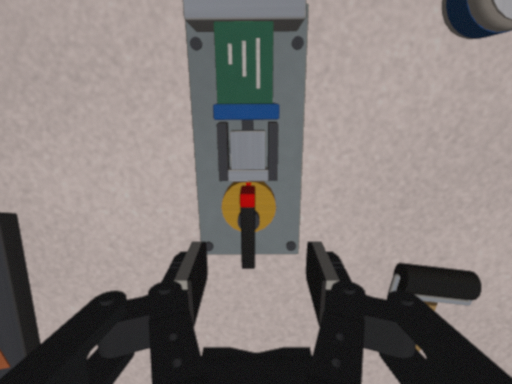

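The picture shows the green block (244, 62) tight between the jaw (246, 111) and the fence. The red handle tip (248, 190) points straight at the follower, and nothing is touching the gripper.

```bash
python3 -c "
from rig import finish_job
print(finish_job())"
```

```text
the job is handed in; nothing more can be done
None
```

The green block is clamped square against the fence, the cam's high point is on the follower, the gripper is clear, and the job was handed in at about 18.6 s of robot time; no verdict came back.

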